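Rack the long tubes in the gluing cradle

TASK

Lay the two long cardboard tubes in the plywood gluing cradle, one in each groove: each tube lies across both notched uprights, cradled in the V notch of each so it cannot roll, and sticks out about equally at both ends. Leave the short tube where it lies.

Things in the scene. Friction and masses are not known exactly. Their poses are not given: they have to be found in the camera images.
- tube_a: plain brown cardboard tube, 180 mm long, 40 mm outside diameter, about 50 g, lying on the table. Origin in the middle of its axis (20 mm above the table at the start); its x axis runs along the tube (either end may be first) and the y and z axes turn as it rolls. Identical to the other 180 mm tube; either may go in either groove
- tube_b: plain brown cardboard tube, 180 mm long, 40 mm outside diameter, about 50 g, lying on the table. Origin in the middle of its axis (20 mm above the table at the start); its x axis runs along the tube (either end may be first) and the y and z axes turn as it rolls. Identical to the other 180 mm tube; either may go in either groove
- cradle: fixed plywood cradle: base 130 x 190 x 10, two upright cheeks 12 thick at x = +-45 (78 free between), 190 along y, tops 62 above table. Each has two 90-deg V notches at y = +-55, 50 wide at top, bottoms 37 above table, forming two grooves along x. Origin: centre of underside, z up. A seated tube lies along x, its axis 65 above table; fingers fit between the cheeks at its middle. Sizes in mm
- short_tube: bystander: the same brown cardboard tube cut to 90 mm long, 40 mm diameter, lying on the table; to be left alone. Origin in the middle of its axis, x along the tube
There are look-alikes about, which are no part of the job. What is shaped like the tube_a but blue or red is not meant.

How it is judged:
By the outcome, as a careful person would: the job done as asked, in the order asked, and still so for the second after the job is handed in, with the robot touching nothing.
It also fails if it takes over 58 s, if anything falls off the work surface, if the arm or the gripper's body presses on something with over 40 N, if the wrist force passes 120 N, or if a joint passes its speed limit or range.

ROBOT

A 6-joint arm with a two-finger parallel gripper is mounted at the origin on the work surface. World frame = base frame: x ahead of the robot, y to its left, z up, the work surface at z = 0. Lengths are in m, angles in rad, forces in N, time in s.
With the tool pointing down it reaches from about 0.25 to 0.775 m from the base axis. Payload 4 kg.
Tool frame: the origin (TCP) lies at the very end of the fingers, on their centre line; the grasp point (between the pads) lies 19 mm behind it; x points along the fingers, y is the direction in which the jaws open and shut, and the axes are right-handed (so a half turn about x gives the same grasp; the last joint's range is limited). The gripper opens to 94 mm and grips with 3 to 60 N. Pads are 16 mm wide; open, the fingers measure 119 mm over their backs; the gripper's body (75 mm by 177 mm) begins 78 mm behind the grasp point.
Start: joints at [1.247, 0.087, 1.371, -0, 1.684, -0.103], TCP at [0.12, 0.537, 0.206] pointing down, gripper open.
Joint ranges: [-3.1, 3.1], [-0.76, 2.03], [0.27, 2.55], [-1.08, 4.22], [0.17, 2.65], [-2.57, 2.57]. Speed limits (rad/s): [2.79, 2.79, 3.14, 3.14, 3.14, 3.14].

INTERFACE

Orientations are given as a unit quaternion [w, x, y, z].
In Python, from cell import env gives the robot as it stands.
- The arm moves only by the shell command python3 -m crank 'ROWS' [OPENING] [FORCE]. ROWS is text: rows parted by semicolons, each of 4 numbers parted by spaces: the shift along the world's x, y, z each as a share of 60 cm, from -1 to 1, then the turn about the world's z as a share of 120 degrees, from -1 to 1. In form: dx dy dz roll; .... A call has 1 to 8 rows; each row shifts and turns the commanded pose from where the row before left it; what a row does not reach is not made up. A row lasts 1/10 s, in which the tool goes at most 50 mm and 8.59 degrees, less where a joint would pass 70% of its speed; a pose out of reach is approached as far as the arm can. A call with a number of a shift or a turn outside -1 to 1 is refused whole. A call with a gripper value outside its range is refused whole. OPENING is the gripper command: -1 is shut, 1 is fully open, values between are in proportion, set as the call begins (- or left out, the last holds). The fingers move at their own pace and stop on an object; FORCE is the grip in N (left out, the last holds). Time passes only in rows, so rows that do not move let the fingers close. It gives the time, the measured TCP pose, the force and the opening at its end, in the units of the state.
- env.state(): the state, without advancing time (a new reading comes with each control period).
- env.grab_frame(name): name is "scene" or "top"; returns a dict with "img" (480x640x3 uint8, red, green, blue), "fx", "fy", "cx", "cy" (pixels), "distortion" ([k1, k2, p1, p2, k3] as OpenCV has them; the pictures are not rectified), "rvec" (rotation vector, rad) and "tvec" (3), from world to camera coordinates, as OpenCV has them. Camera axes: x right, y down, z forward; pixel columns grow to the right and rows downward; lengths in m; the calibration is good to about 2 mm. A picture is of the moment at which its call begins. There is no depth.
- env.job_done(): hands the job in, once; it reports no verdict.
The state is a dict: "clock": time; "joints": joint angles; "qvel": joint speeds; "joint_torque": joint torques, N m; "eef_pos": TCP position; "tcp_rot": TCP orientation; "contact_force": force on the tool from outside, world axes, zero at the start; "torque": the same for the moment, N m; "width": finger opening in m.
Only numpy, scipy, OpenCV 4.12 (cv2) and the standard library are available. Lean on these libraries where they do the work, as an engineer would, in place of code of your own. Each camera call takes 0.05 s, during which the arm holds its last target.

## Working session

There is one attempt and no reset: what is moved stays moved. The work goes in short steps, Python scripts to look and compute and a shell command to move; the robot and the scene stay as the last step left them, time stands still between calls to the robot, and variables do not carry over. Pictures are saved under pics/ and viewed, and the job is handed in when it is done.

```bash
ls; mkdir -p pics; cat > h.py <<'E'
import numpy as np,cv2
from cell import env
def cam(f):
    K=np.array([[f["fx"],0,f["cx"]],[0,f["fy"],f["cy"]],[0,0,1.]]);return K,np.array(f["distortion"],float),np.array(f["rvec"],float),np.array(f["tvec"],float)
def ray(f,uv,z):
    K,D,r,t=cam(f);R=cv2.Rodrigues(r)[0]
    p=cv2.undistortPoints(np.array(uv,float).reshape(-1,1,2),K,D).reshape(-1,2)
    d=np.c_[p,np.ones(len(p))]@R; c=-R.T@t.ravel()
    return c+d*((z-c[2])/d[:,2])[:,None]
def proj(f,P):
    K,D,r,t=cam(f);return cv2.projectPoints(np.array(P,float).reshape(-1,1,3),r,t,K,D)[0].reshape(-1,2)
def save(f,n): cv2.imwrite(n,cv2.cvtColor(f["img"],cv2.COLOR_RGB2BGR))
E
python3 - <<'E'
from h import *
import pickle
for n in("top","scene"):
    f=env.grab_frame(n);save(f,f"pics/{n}0.png");pickle.dump(f,open(n+"0.pkl","wb"))
s=env.state();print(s)
E
```

```text
pics
{'clock': 0.1, 'joints': array([ 1.24691011e+00,  8.79022556e-02,  1.37207995e+00,  2.29338963e-06,
        1.68361910e+00, -1.03083303e-01]), 'qvel': array([-5.91835741e-04, -9.18329347e-04, -3.96010166e-03,  2.20791067e-03,
        7.02019523e-04, -3.79859015e-05]), 'joint_torque': array([ 1.78451690e-03, -3.41250408e+01, -3.03302372e+01,  7.19412672e-02,
        3.04137915e-02, -8.69516452e-05]), 'eef_pos': array([0.12029404, 0.53617778, 0.20442142]), 'tcp_rot': array([ 0.70265028,  0.07721313,  0.70295278, -0.07860088]), 'contact_force': array([ 0.08788056,  1.38003928, -0.23430829]), 'torque': array([-0.01356121,  0.01108485,  0.02466531]), 'width': 0.09380139378478278}
```

View pics/top0.png

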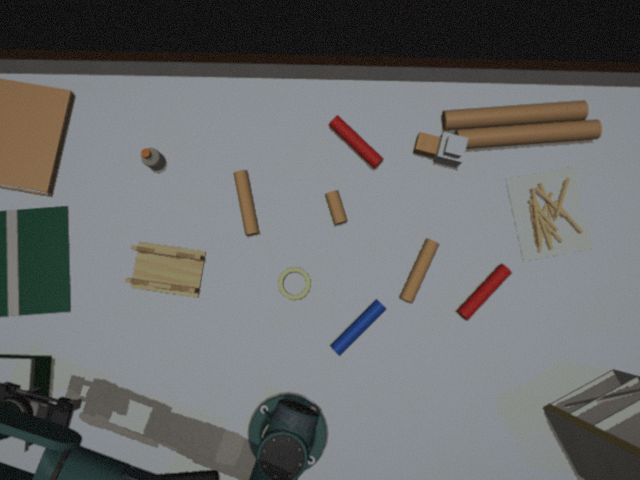

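View pics/scene0.png

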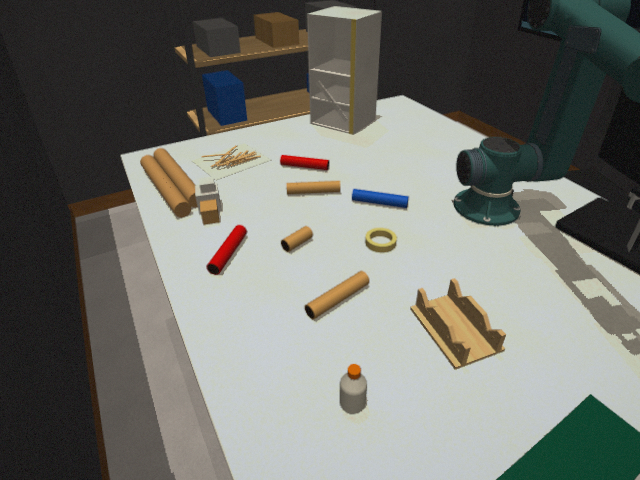

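The lying cylinders in the top view:
- Brown, long: (246,203) and (420,270). These are my candidates.
- Brown, short: (336,207), the bystander.
- Thick brown rolls: (515,115) and (528,133), too big.
- Red: (356,142) and (485,292).
- Blue: (358,327).

Next I'll take close crops and measure.

```bash
python3 - <<'E'
from h import *
import pickle
f=pickle.load(open("top0.pkl","rb"));im=cv2.cvtColor(f["img"],cv2.COLOR_RGB2BGR)
hsv=cv2.cvtColor(im,cv2.COLOR_BGR2HSV)
m=cv2.inRange(hsv,(5,80,60),(20,255,255))
n,l,st,c=cv2.connectedComponentsWithStats(m)
for i in range(1,n):
    if st[i,4]<150: continue
    pts=np.argwhere(l==i)[:,::-1].astype(np.float32)
    W=ray(f,pts,0.02)[:,:2]
    r=cv2.minAreaRect((W*1000).astype(np.float32))
    d=np.linalg.svd(W-W.mean(0),full_matrices=False)[2][0]
    print(c[i].round(),"rect mm",np.round(r[0]),np.round(r[1]),"mean",W.mean(0).round(4),"axis deg",np.degrees(np.arctan2(d[1],d[0])).round(1))
K,D,rv,t=cam(f);R=cv2.Rodrigues(rv)[0];print("cam",-R.T@t)
a=cv2.resize(im[230:310,115:220],None,fx=5,fy=5,interpolation=cv2.INTER_CUBIC)
cv2.imwrite("pics/cr.png",a)
b=cv2.resize(im[160:310,225:445],None,fx=3.5,fy=3.5,interpolation=cv2.INTER_CUBIC)
cv2.imwrite("pics/tb.png",b)
g=pickle.load(open("scene0.pkl","rb"));gm=cv2.cvtColor(g["img"],cv2.COLOR_RGB2BGR)
cv2.imwrite("pics/crs.png",cv2.resize(gm[270:375,400:515],None,fx=5,fy=5,interpolation=cv2.INTER_CUBIC))
E
```

```text
[ 30. 133.] rect mm [809. 778.] [212. 300.] mean [0.8146 0.761 ] axis deg -177.5
[523. 124.] rect mm [ 871. -644.] [112. 442.] mean [ 0.8723 -0.6458] axis deg 93.2
[427. 143.] rect mm [ 809. -372.] [63. 52.] mean [ 0.809  -0.3727] axis deg -99.9
[246. 202.] rect mm [628. 134.] [183.  37.] mean [0.6269 0.134 ] axis deg -166.9
[545. 217.] rect mm [ 614. -704.] [167. 134.] mean [ 0.6071 -0.7032] axis deg -175.6
[336. 207.] rect mm [ 620. -117.] [91. 35.] mean [ 0.6198 -0.1175] axis deg -161.3
[419. 270.] rect mm [ 450. -351.] [ 37. 180.] mean [ 0.4494 -0.3507] axis deg 155.8
[174. 256.] rect mm [479. 345.] [204.  36.] mean [0.4723 0.3285] axis deg -100.2
[171. 282.] rect mm [399. 348.] [183.  32.] mean [0.3994 0.3329] axis deg -106.3
cam [ 0.38809729 -0.08155565  1.52774367]
```

View pics/cr.png

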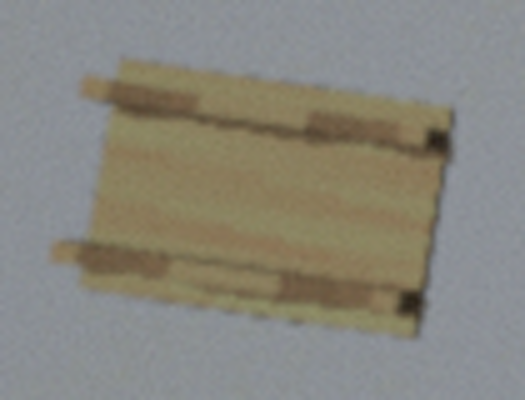

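View pics/tb.png

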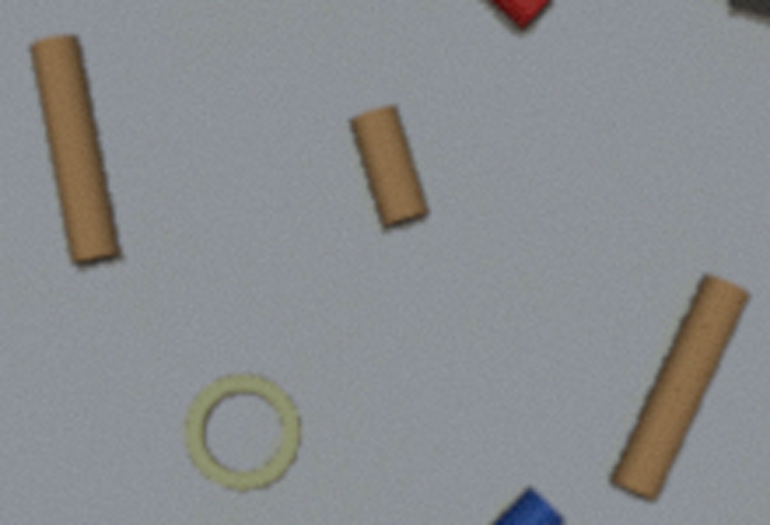

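View pics/crs.png

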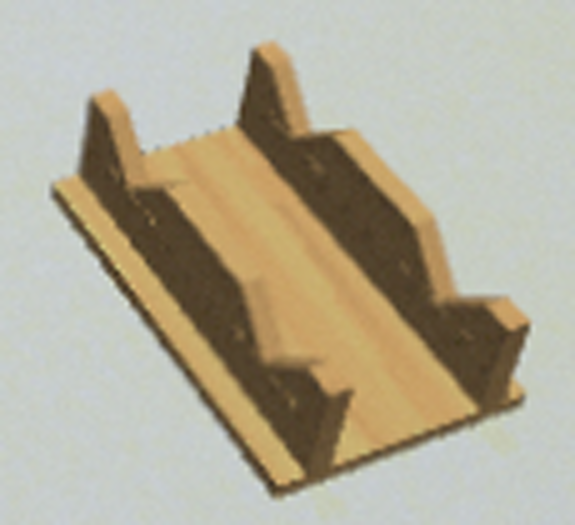

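```bash
python3 - <<'E'
from h import *
import pickle
from scipy.optimize import least_squares
f=pickle.load(open("top0.pkl","rb"));g=pickle.load(open("scene0.pkl","rb"))
c=lambda P,o:(np.array(P,float)+.5)/5-.5+np.array(o)
T=[((65,95,10),(122,58)),((65,-95,10),(453,106)),((-65,-95,10),(415,337)),((-65,95,10),(80,288)),
((51,95,62),(84,77)),((39,95,62),(80,98)),((-39,95,62),(56,241)),((-51,95,62),(50,261))]
S=[((65,-95,10),(54,186)),((65,95,10),(275,487)),((-65,95,10),(524,396)),((39,-95,62),(118,93)),((51,95,62),(325,392)),((39,95,62),(350,392)),((-51,95,62),(528,325)),((-39,95,62),(500,330))]
def pose(q,P): 
    P=np.array(P)/1000;C,Sn=np.cos(q[2]),np.sin(q[2]);return np.c_[q[0]+C*P[:,0]-Sn*P[:,1],q[1]+Sn*P[:,0]+C*P[:,1],P[:,2]]
def res(q,which="ts"):
    r=[]
    if "t" in which: r.append(proj(f,pose(q,[a for a,_ in T]))-c([b for _,b in T],(115,230)))
    if "s" in which: r.append(proj(g,pose(q,[a for a,_ in S]))-c([b for _,b in S],(400,270)))
    return np.vstack(r).ravel()
for w in("t","s","ts"):
    o=least_squares(res,[.43,.34,-.15],args=(w,),loss="soft_l1");q=o.x
    print(w,q.round(4),np.degrees(q[2]).round(2));print(res(q,w).reshape(-1,2).round(1).tolist())
for y in(55,-55): print("groove",y,pose(q,[(0,y,65),(90,y,65),(-90,y,65)]).round(4).tolist())
# tubes: fit silhouettes in both views via mask of projected cylinder
def cyl(x,y,a):
    th=np.linspace(0,2*np.pi,40,endpoint=False);P=[]
    for s in(-.09,.09):
        P+= [(x+s*np.cos(a)-.02*np.cos(t)*np.sin(a),y+s*np.sin(a)+.02*np.cos(t)*np.cos(a),.02+.02*np.sin(t)) for t in th]
    return P
def masks(fr):
    h=cv2.cvtColor(cv2.cvtColor(fr["img"],cv2.COLOR_RGB2BGR),cv2.COLOR_BGR2HSV)
    return h
from scipy.optimize import minimize
for x,y,a in((.627,.134,np.radians(13.1)),(.4494,-.3507,np.radians(155.8))):
  for names in((f,),(g,),(f,g)):
    ms=[]
    for fr in names:
        h=masks(fr);m=cv2.inRange(h,(4,60,25),(22,255,255))
        p=proj(fr,[(x,y,.02)])[0].astype(int)
        n,l,st,ce=cv2.connectedComponentsWithStats(m);m=(l==l[p[1],p[0]])
        m=cv2.morphologyEx(m.astype(np.uint8),cv2.MORPH_CLOSE,np.ones((5,5)))
        ms.append(m)
    def cost(v):
        e=0
        for fr,m in zip(names,ms):
            P=(proj(fr,cyl(*v))*16).round().astype(np.int32);H=cv2.convexHull(P.reshape(-1,1,2))
            b=np.zeros((480*4,640*4),np.uint8);cv2.fillConvexPoly(b,((H+8)*4-8),255,shift=4)
            b=cv2.resize(b,(640,480),interpolation=cv2.INTER_AREA)/255.
            e+=np.abs(b-m).sum()/m.sum()
        return e
    sim=np.array([[x,y,a],[x+.01,y,a],[x,y+.01,a],[x,y,a+.06]])
    o=minimize(cost,[x,y,a],method="Nelder-Mead",options=dict(initial_simplex=sim,maxiter=150));print("tube",len(names),o.x[:2].round(4),np.degrees(o.x[2]).round(1),round(o.fun,3))
E
```

```text
t [ 0.4355  0.3455 -0.1165] -6.68
[[-0.3, 0.1], [0.2, 0.0], [0.2, 0.2], [-0.0, 0.2], [0.0, -0.4], [0.0, -0.2], [-0.2, -0.1], [0.2, 0.3]]
s [ 0.4395  0.3503 -0.1324] -7.59
[[-0.6, -1.1], [-0.3, 0.0], [0.5, -0.1], [-1.2, -1.0], [0.0, 1.1], [-0.0, -0.6], [0.2, 0.1], [1.2, 0.8]]
ts [ 0.4369  0.3474 -0.1253] -7.18
[[-0.7, -0.7], [-0.3, -0.2], [-0.7, -0.1], [-0.8, -0.7], [-0.4, -1.1], [-0.4, -1.0], [-1.0, -1.0], [-0.6, -0.6], [-0.6, -2.0], [0.2, -1.4], [0.4, -1.8], [-1.3, -1.9], [0.4, -0.4], [0.3, -2.1], [0.2, -1.5], [1.2, -0.8]]
groove 55 [[0.4437, 0.4019, 0.065], [0.533, 0.3907, 0.065], [0.3544, 0.4132, 0.065]]
groove -55 [[0.43, 0.2928, 0.065], [0.5193, 0.2816, 0.065], [0.3407, 0.3041, 0.065]]
tube 1 [0.6264 0.1335] 13.5 0.115
tube 1 [0.6272 0.1375] 13.1 0.061
tube 2 [0.628  0.1363] 13.4 0.221
tube 1 [ 0.4491 -0.3499] 156.0 0.114
tube 1 [ 0.4526 -0.3452] 156.2 0.066
tube 2 [ 0.4504 -0.3488] 155.7 0.26
```

The crops show two 180 mm brown tubes: (246,203), measured as 183x37 mm, and (420,270), measured as 180x37 mm. The brown tube at (336,207) is only 91 mm, so it's the bystander. The cradle sits at about (0.437, 0.347), turned -7°, with its notches on the two cheeks. I'll move to the first tube.

```bash
python3 -m crank '.0528 -.0419 -.009 .0135;.0528 -.0419 -.009 .0135;.0528 -.0419 -.009 .0135;.0528 -.0419 -.009 .0135;.0528 -.0419 -.009 .0135;.0528 -.0419 -.009 .0135;.0528 -.0419 -.009 .0135;.0528 -.0419 -.009 .0135' 1 15; python3 -m crank '.0528 -.0419 -.009 .0135;.0528 -.0419 -.009 .0135;.0528 -.0419 -.009 .0135;.0528 -.0419 -.009 .0135;.0528 -.0419 -.009 .0135;.0528 -.0419 -.009 .0135;.0528 -.0419 -.009 .0135;.0528 -.0419 -.009 .0135'; python3 -m crank '0 0 0 0;0 0 0 0;0 0 0 0'
cat >> h.py <<'E'
def rep(x=None,y=None,z=None,jaw=None):
    s=env.state();w,a,b,c=s["tcp_rot"];p=s["eef_pos"]
    j=np.degrees(np.arctan2(1-2*(a*a+c*c),2*(a*b-w*c)))
    print("t",round(s["clock"],2),"p",p.round(4),"jaw",j.round(2),"w",round(s["width"],4),"F",np.round(s["contact_force"],1))
    if x is not None: print("shares",((np.array([x,y,z])-p)/.6).round(4),"roll",round((jaw-j)/120,4))
E
python3 -c "
from h import *
rep(.627,.135,.005,103.3)"
```

```text
clock: 0.9
eef_pos: [0.3747, 0.3341, 0.1616]
tcp_rot: [0.707, -0.002, 0.707, 0.002]
contact_force: [-0.0, 0.2, -0.8]
width: 0.0939
clock: 1.7
eef_pos: [0.6281, 0.1332, 0.1181]
tcp_rot: [0.702, -0.082, 0.703, 0.082]
contact_force: [-0.0, 0.6, -0.5]
width: 0.0941
clock: 2.0
eef_pos: [0.6265, 0.1352, 0.119]
tcp_rot: [0.702, -0.082, 0.703, 0.082]
contact_force: [-0.3, -0.2, -0.1]
width: 0.0938
t 2.0 p [0.6265 0.1352 0.119 ] jaw 103.3 w 0.0938 F [-0.3 -0.2 -0.1]
shares [ 0.0008 -0.0003 -0.1899] roll -0.0
```

```bash
python3 -m crank '0 0 -.04 0;0 0 -.04 0;0 0 -.04 0;0 0 -.03 0;0 0 -.02 0;0 0 -.012 0;0 0 -.007 0;0 0 0 0'; python3 -m crank '0 0 0 0;0 0 0 0;0 0 0 0;0 0 0 0;0 0 0 0;0 0 0 0;0 0 0 0;0 0 0 0' -1 15;python3 -c "
from h import *
rep()
f=env.grab_frame('scene');cv2.imwrite('pics/g1.png',cv2.resize(cv2.cvtColor(f['img'],cv2.COLOR_RGB2BGR)[200:400,230:530],None,fx=2,fy=2))"
```

```text
clock: 2.8
eef_pos: [0.6274, 0.1347, 0.006]
tcp_rot: [0.702, -0.082, 0.702, 0.082]
contact_force: [-0.1, -0.6, -0.2]
width: 0.0939
clock: 3.6
eef_pos: [0.6273, 0.1344, 0.0056]
tcp_rot: [0.702, -0.082, 0.702, 0.082]
contact_force: [0.2, 0.3, -0.2]
width: 0.0391
t 3.6 p [0.6273 0.1344 0.0056] jaw 103.27 w 0.0391 F [ 0.2  0.3 -0.2]
```

View pics/g1.png

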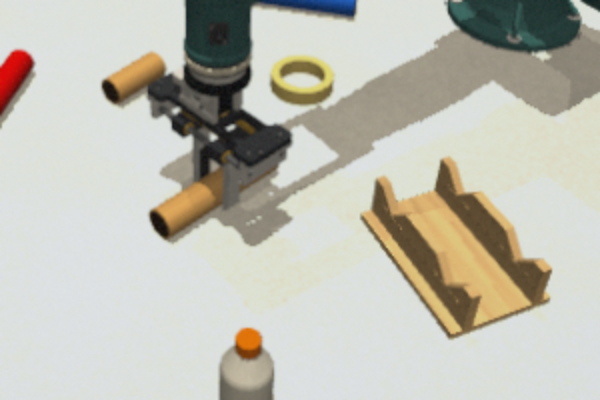

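```bash
python3 -m crank '0 0 .03 0;0 0 .06 0;0 0 .07 0;0 0 .08 0;-.02 .03 0 -.01;-.03 .045 0 -.018;-.033 .048 0 -.02;-.033 .048 0 -.02' -1 20; python3 -m crank '-.033 .048 0 -.02;-.033 .048 0 -.02;-.033 .048 0 -.02;-.033 .048 0 -.02;-.033 .048 0 -.01;-.02 .03 0 -.01;-.006 .004 0 0;0 0 0 0'; python3 -m crank '0 0 0 0;0 0 0 0;0 0 0 0';python3 -c "
from h import *
import pickle
rep(.4428,.4008,.0506,83.1)
for n in('top','scene'):
  f=env.grab_frame(n);pickle.dump(f,open(n+'1.pkl','wb'))
  im=cv2.cvtColor(f['img'],cv2.COLOR_RGB2BGR)
  im=im[190:340,80:280] if n=='top' else im[200:380,380:580]
  cv2.imwrite('pics/h1'+n+'.png',cv2.resize(im,None,fx=3,fy=3))"
```

```text
clock: 4.45
eef_pos: [0.5569, 0.2377, 0.1496]
tcp_rot: [0.706, -0.031, 0.707, 0.031]
contact_force: [0.2, -0.3, -0.4]
width: 0.0398
clock: 5.25
eef_pos: [0.4428, 0.4014, 0.1495]
tcp_rot: [0.706, 0.042, 0.706, -0.042]
contact_force: [-0.1, 0.6, 0.1]
width: 0.0395
clock: 5.55
eef_pos: [0.4439, 0.4005, 0.1497]
tcp_rot: [0.706, 0.043, 0.706, -0.043]
contact_force: [0.1, -1.1, -1.4]
width: 0.0396
t 5.55 p [0.4439 0.4005 0.1497] jaw 83.01 w 0.0396 F [ 0.1 -1.1 -1.4]
shares [-0.0019  0.0005 -0.1652] roll 0.0007
```

View pics/h1top.png

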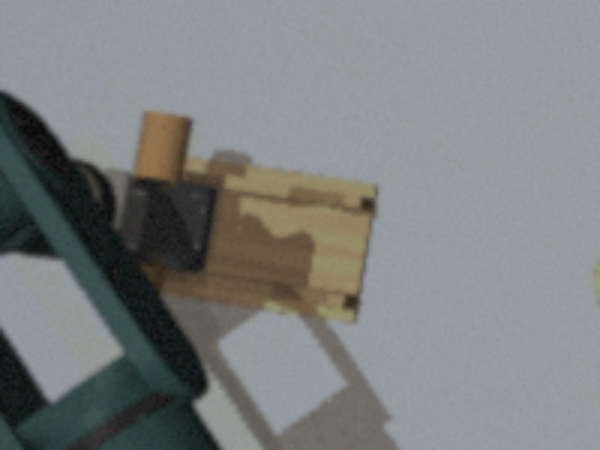

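View pics/h1scene.png

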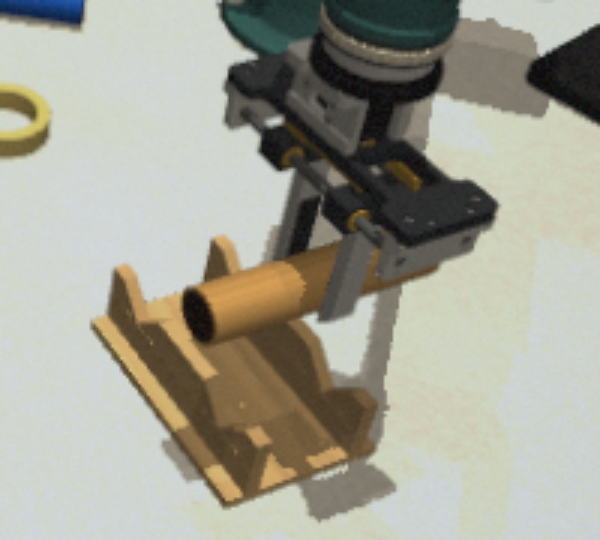

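```bash
python3 - <<'E'
from h import *
import pickle
for n,px in(("top",None),("scene",(446.4,304.0))):
    f=pickle.load(open(n+"1.pkl","rb"))
    a=np.radians(-7);e=np.array([.4439+.09*np.cos(a),.4005+.09*np.sin(a),.164])
    print(n,"end axis",proj(f,[e]),"top of end",proj(f,[e+[0,0,.02]]), "10mm further",proj(f,[e+[.01,0,0]]))
E
```

```text
top end axis [[135.82793287 227.53766238]] top of end [[133.1229715  226.62113373]] 10mm further [[136.06664131 223.60996467]]
scene end axis [[445.26726136 303.98278336]] top of end [[446.91023509 296.58157343]] 10mm further [[441.24103936 305.8014872 ]]
```

```bash
python3 -m crank '0 .001 -.04 0;0 0 -.05 0;0 0 -.04 0;0 0 -.012 0;0 0 -.006 0;0 0 -.006 0;0 0 0 0;0 0 0 0';python3 -c "
from h import *
rep(.4437,.4015,.0506,83.1)
for n in('top','scene'):
  f=env.grab_frame(n)
  im=cv2.cvtColor(f['img'],cv2.COLOR_RGB2BGR)
  im=im[190:340,80:280] if n=='top' else im[200:380,380:580]
  cv2.imwrite('pics/h2'+n+'.png',cv2.resize(im,None,fx=3,fy=3))"
```

```text
clock: 6.45
eef_pos: [0.4438, 0.4025, 0.0586]
tcp_rot: [0.706, 0.043, 0.705, -0.042]
contact_force: [-0.1, -0.1, 0.4]
width: 0.0396
t 6.45 p [0.4438 0.4025 0.0586] jaw 83.11 w 0.0396 F [-0.1 -0.1  0.4]
shares [-0.0002 -0.0017 -0.0134] roll -0.0001
```

View pics/h2scene.png

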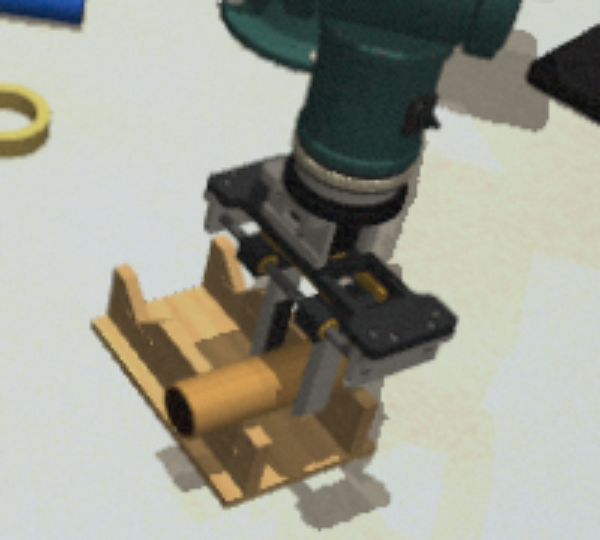

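```bash
python3 -m crank '0 -.001 -.005 0;0 0 -.004 0;0 0 0 0;0 0 0 0';python3 -m crank '0 0 -.003 0;0 0 0 0;0 0 0 0'; python3 -m crank '0 0 -.002 0;0 0 0 0;0 0 0 0'
```

```text
clock: 6.95
eef_pos: [0.443, 0.4013, 0.0516]
tcp_rot: [0.706, 0.042, 0.706, -0.043]
contact_force: [0.9, 0.1, -1.0]
width: 0.0394
clock: 7.25
eef_pos: [0.4433, 0.4014, 0.0509]
tcp_rot: [0.706, 0.043, 0.706, -0.042]
contact_force: [-1.1, -1.4, 4.5]
width: 0.0396
clock: 7.55
eef_pos: [0.4434, 0.4015, 0.0509]
tcp_rot: [0.706, 0.043, 0.705, -0.042]
contact_force: [-2.6, -3.2, 9.0]
width: 0.0395
```

It makes contact at exactly the seated height, so I'll release it.

```bash
python3 -m crank '0 0 .003 0;0 0 0 0;0 0 0 0;0 0 0 0;0 0 0 0;0 0 0 0' 0.6; python3 -m crank '0 0 .02 0;0 0 .06 0;0 0 .07 0;0 0 .07 0;0 -.07 0 0;0 -.07 0 0;0 -.07 0 0;0 -.07 0 0';python3 -c "
from h import *
import pickle
rep(.4495,-.349,.12,66)
for n in('top','scene'):
  f=env.grab_frame(n);pickle.dump(f,open(n+'2.pkl','wb'))
  im=cv2.cvtColor(f['img'],cv2.COLOR_RGB2BGR)
  im=im[190:340,80:280] if n=='top' else im[200:380,380:580]
  cv2.imwrite('pics/h3'+n+'.png',cv2.resize(im,None,fx=3,fy=3))"
```

```text
clock: 8.15
eef_pos: [0.4431, 0.4014, 0.0504]
tcp_rot: [0.706, 0.042, 0.706, -0.043]
contact_force: [-0.0, -0.1, -0.3]
width: 0.0752
clock: 8.95
eef_pos: [0.4431, 0.2321, 0.184]
tcp_rot: [0.707, 0.043, 0.705, -0.042]
contact_force: [-0.3, -1.1, -0.1]
width: 0.075
t 8.95 p [0.4431 0.2321 0.184 ] jaw 83.15 w 0.075 F [-0.3 -1.1 -0.1]
shares [ 0.0106 -0.9685 -0.1067] roll -0.1429
```

View pics/h3scene.png

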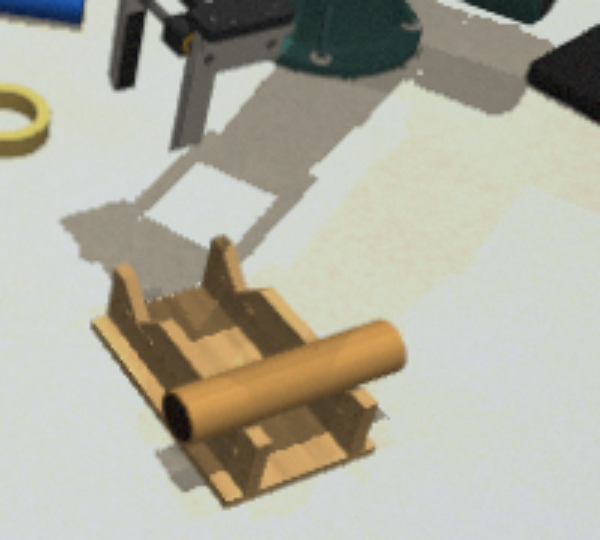

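View pics/h3top.png

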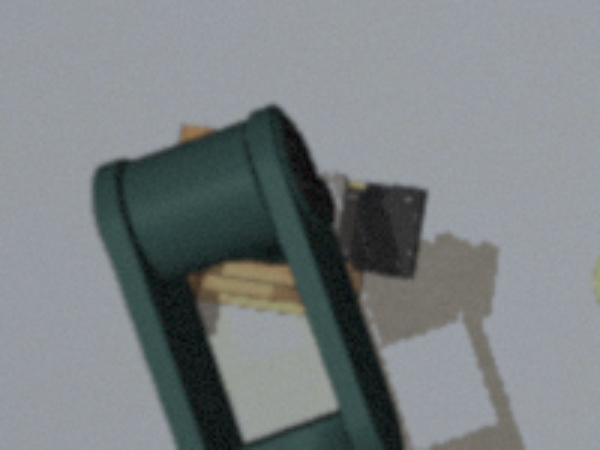

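The first tube is in its groove: in the scene view it lies across both cheeks, with its near end at crop (178,415). On to the second one.

```bash
python3 -m crank '.0007 -.06 -.0067 -.009;.0007 -.06 -.0067 -.009;.0007 -.06 -.0067 -.009;.0007 -.06 -.0067 -.009;.0007 -.06 -.0067 -.009;.0007 -.06 -.0067 -.009;.0007 -.06 -.0067 -.009;.0007 -.06 -.0067 -.009' 1; python3 -m crank '.0007 -.06 -.0067 -.009;.0007 -.06 -.0067 -.009;.0007 -.06 -.0067 -.009;.0007 -.06 -.0067 -.009;.0007 -.06 -.0067 -.009;.0007 -.06 -.0067 -.009;.0007 -.06 -.0067 -.009;0 -.045 -.0067 -.008'; python3 -m crank '0 0 0 0;0 0 0 0;0 0 0 0'
python3 -c "
from h import *
import pickle
rep(.4497,-.349,.0055,66)
f=env.grab_frame('top');pickle.dump(f,open('top3.pkl','wb'))
f=env.grab_frame('scene')
save(f,'pics/s4.png')"
```

```text
clock: 9.85
eef_pos: [0.4471, -0.0554, 0.1515]
tcp_rot: [0.701, 0.096, 0.7, -0.095]
contact_force: [0.0, -0.2, 0.3]
width: 0.0938
clock: 10.65
eef_pos: [0.4502, -0.3355, 0.119]
tcp_rot: [0.692, 0.148, 0.691, -0.148]
contact_force: [0.4, 0.7, 0.4]
width: 0.0939
clock: 10.95
eef_pos: [0.4501, -0.3324, 0.1189]
tcp_rot: [0.692, 0.147, 0.691, -0.147]
contact_force: [-0.4, 0.4, 0.8]
width: 0.0943
t 10.95 p [ 0.4501 -0.3324  0.1189] jaw 66.03 w 0.0943 F [-0.4  0.4  0.8]
shares [-0.0006 -0.0276 -0.189 ] roll -0.0002
```

View pics/s4.png

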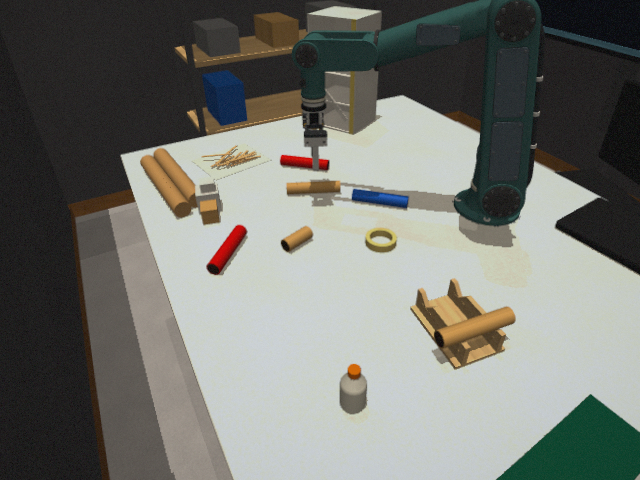

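```bash
python3 -m crank '-.0006 -.0276 -.03 0;0 0 -.04 0;0 0 -.04 0;0 0 -.035 0;0 0 -.02 0;0 0 -.015 0;0 0 -.009 0;0 0 0 0'; python3 -m crank '0 0 0 0;0 0 0 0;0 0 0 0;0 0 0 0;0 0 0 0;0 0 0 0;0 0 0 0;0 0 0 0' -1 15;python3 -c "
from h import *
rep()
f=env.grab_frame('scene');cv2.imwrite('pics/g4.png',cv2.resize(cv2.cvtColor(f['img'],cv2.COLOR_RGB2BGR)[80:280,180:430],None,fx=3,fy=3))"
```

```text
clock: 11.85
eef_pos: [0.4492, -0.3499, 0.0049]
tcp_rot: [0.692, 0.147, 0.692, -0.147]
contact_force: [-0.5, -0.3, -0.4]
width: 0.0941
clock: 12.65
eef_pos: [0.449, -0.3502, 0.005]
tcp_rot: [0.692, 0.147, 0.692, -0.147]
contact_force: [0.9, -0.9, 0.2]
width: 0.0399
t 12.65 p [ 0.449  -0.3502  0.005 ] jaw 65.95 w 0.0399 F [ 0.9 -0.9  0.2]
```

View pics/g4.png

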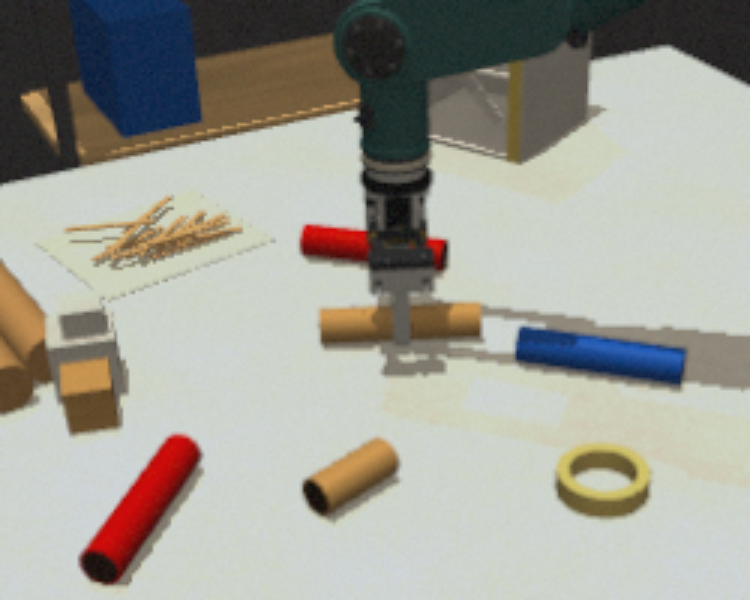

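```bash
python3 -m crank '0 0 .03 0;0 0 .07 0;0 0 .08 0;0 0 .078 0;-.002 .03 0 .004;-.002 .05 0 .008;-.002 .06 0 .008;-.002 .06 0 .008' -1 20; python3 -m crank '-.002 .06 0 .008;-.002 .06 0 .008;-.002 .06 0 .008;-.002 .06 0 .008;-.002 .06 0 .008;-.002 .06 0 .008;-.002 .06 0 .008;-.002 .06 0 .008'; python3 -m crank '-.002 .06 0 .008;-.002 .06 0 .008;-.002 .06 0 .008;-.002 .06 0 .008;0 .05 0 .008;0 .03 0 .008;0 0 0 0;0 0 0 0';python3 -c "
from h import *
rep(.4298,.2922,.0508,83.1)"
```

```text
clock: 13.5
eef_pos: [0.4437, -0.2286, 0.1589]
tcp_rot: [0.695, 0.127, 0.696, -0.127]
contact_force: [-0.3, 0.7, -1.5]
width: 0.039
clock: 14.3
eef_pos: [0.4338, 0.0595, 0.159]
tcp_rot: [0.702, 0.08, 0.703, -0.08]
contact_force: [-0.1, 0.4, 0.1]
width: 0.0394
clock: 15.1
eef_pos: [0.4293, 0.2496, 0.159]
tcp_rot: [0.705, 0.044, 0.706, -0.045]
contact_force: [0.2, 0.3, 0.5]
width: 0.0393
t 15.1 p [0.4293 0.2496 0.159 ] jaw 82.79 w 0.0393 F [0.2 0.3 0.5]
shares [ 0.0009  0.071  -0.1803] roll 0.0026
```

```bash
python3 -m crank '.0005 .035 0 .0026;.0004 .025 0 0;0 .011 -.02 0;0 0 -.05 0;0 0 -.05 0;0 0 -.03 0;0 0 0 0;0 0 0 0'
python3 -c "
from h import *
rep(.4298,.2922,.0508,83.1)
f=env.grab_frame('scene')
im=cv2.cvtColor(f['img'],cv2.COLOR_RGB2BGR)[200:380,380:580]
cv2.imwrite('pics/h5.png',cv2.resize(im,None,fx=3,fy=3))"
```

```text
clock: 15.9
eef_pos: [0.4303, 0.2919, 0.0694]
tcp_rot: [0.706, 0.043, 0.706, -0.043]
contact_force: [0.8, -0.1, -0.3]
width: 0.0394
t 15.9 p [0.4303 0.2919 0.0694] jaw 83.04 w 0.0394 F [ 0.8 -0.1 -0.3]
shares [-0.0008  0.0004 -0.031 ] roll 0.0005
```

View pics/h5.png

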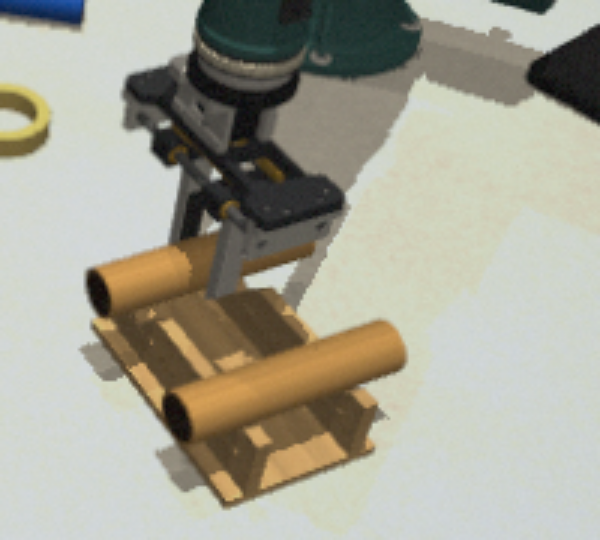

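The second tube is over the left groove (near end at crop (98,293)) and parallel to the seated one. I'll lower it.

```bash
python3 -m crank '0 0 -.012 0;0 0 -.009 0;0 0 -.005 0;0 0 0 0;0 0 0 0';python3 -m crank '0 0 -.003 0;0 0 -.002 0;0 0 0 0;0 0 0 0'; python3 -m crank '0 0 -.002 0;0 0 0 0;0 0 0 0'
```

```text
clock: 16.45
eef_pos: [0.4304, 0.2925, 0.0542]
tcp_rot: [0.706, 0.043, 0.706, -0.043]
contact_force: [0.5, -0.8, 0.0]
width: 0.0393
clock: 16.85
eef_pos: [0.4304, 0.2925, 0.0512]
tcp_rot: [0.706, 0.043, 0.706, -0.043]
contact_force: [-0.1, -0.5, -0.5]
width: 0.0394
clock: 17.15
eef_pos: [0.4306, 0.2924, 0.0505]
tcp_rot: [0.706, 0.043, 0.706, -0.043]
contact_force: [-0.5, -2.0, 2.8]
width: 0.0393
```

```bash
python3 -m crank '0 0 0 0;0 0 0 0;0 0 0 0;0 0 0 0;0 0 0 0;0 0 0 0' 0.6; python3 -m crank '0 0 .02 0;0 0 .06 0;0 0 .07 0;0 0 .07 0;0 -.07 0 0;0 -.07 0 0;0 -.07 0 0;0 -.07 0 0';python3 -m crank '0 -.07 0 0;0 -.07 0 0;0 -.07 0 0;0 -.07 0 0;0 -.07 0 0;0 -.07 0 0;0 0 0 0;0 0 0 0'
python3 - <<'E'
from h import *
import pickle
rep()
for n in('top','scene'):
  f=env.grab_frame(n);pickle.dump(f,open(n+'9.pkl','wb'))
  im=cv2.cvtColor(f['img'],cv2.COLOR_RGB2BGR)
  im=im[180:330,80:380] if n=='top' else im[200:380,380:580]
  cv2.imwrite('pics/z'+n+'.png',cv2.resize(im,None,fx=2.6 if n=='top' else 3,fy=2.6 if n=='top' else 3))
E
```

```text
clock: 17.75
eef_pos: [0.4304, 0.2925, 0.0499]
tcp_rot: [0.706, 0.043, 0.706, -0.043]
contact_force: [0.7, -0.6, 0.6]
width: 0.0751
clock: 18.55
eef_pos: [0.4304, 0.1232, 0.1833]
tcp_rot: [0.707, 0.043, 0.705, -0.042]
contact_force: [-0.0, -0.2, 0.1]
width: 0.0752
clock: 19.35
eef_pos: [0.4304, -0.1281, 0.1827]
tcp_rot: [0.706, 0.044, 0.705, -0.043]
contact_force: [0.3, -0.1, -0.4]
width: 0.0751
t 19.35 p [ 0.4304 -0.1281  0.1827] jaw 82.93 w 0.0751 F [ 0.3 -0.1 -0.4]
```

View pics/zscene.png

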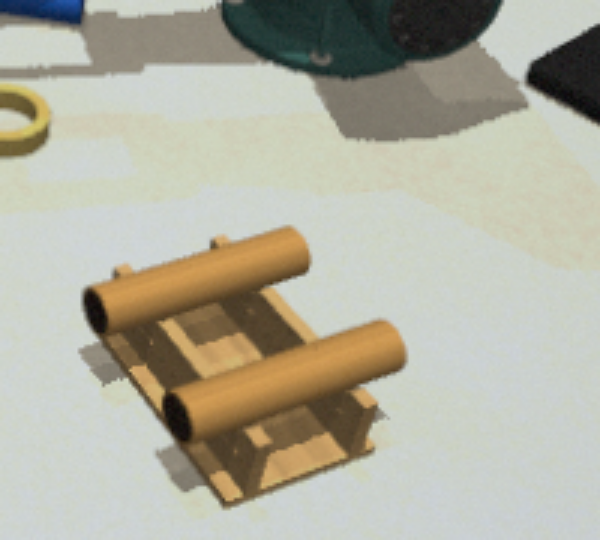

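View pics/ztop.png

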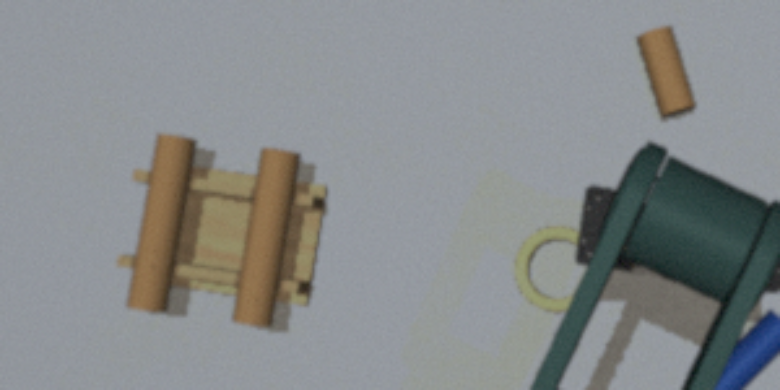

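```bash
python3 - <<'E'
from h import *
import pickle
f=pickle.load(open("top9.pkl","rb"));g=pickle.load(open("scene9.pkl","rb"))
# end-face centres/top edges typed from crops
U=lambda p:(np.array(p,float)+.5)/2.6-.5+[80,180]
V=lambda p:(np.array(p,float)+.5)/3-.5+[380,200]
q={"t":(.4355,.3455,-.1165),"s":(.4395,.3503,-.1324)}
def loc(P,q):
    c,s=np.cos(q[2]),np.sin(q[2]);d=P[:,:2]-q[:2];return np.c_[c*d[:,0]+s*d[:,1],-s*d[:,0]+c*d[:,1]]
# top view: ends of the upper silhouette line (z=.085)
for n,a,b in(("far",(176,136),(146,309)),("near",(281,151),(252,325))):
    W=ray(f,[U(a),U(b)],.08);print("top",n,(loc(W,q["t"])*1000).round(1).tolist(),"mid",(loc(W,q["t"]).mean(0)*1000).round(1))
# scene view: near end face centre; far end = highest pt of far end cap edge (z=.085)
for n,a,b in(("A",(178,415),(385,322)),("B",(96,309),(290,228))):
    W=np.vstack([ray(g,[V(a)],.065),ray(g,[V(b)],.085)]);print("scene",n,(loc(W,q["s"])*1000).round(1).tolist())
E
```

```text
top far [[90.0, 52.0], [-88.8, 51.7]] mid [ 0.6 51.9]
top near [[89.9, -58.0], [-89.3, -58.2]] mid [  0.3 -58.1]
scene A [[85.7, 53.0], [-88.8, 47.7]]
scene B [[88.2, -57.1], [-85.3, -62.4]]
```

```bash
python3 -c "
from cell import env
print(env.job_done())"
```

```text
the job is handed in; nothing more can be done
None
```

Both 180 mm brown tubes are lying in the cradle, one in each groove, and I handed the job in after about 19.5 s. The short tube, the red and blue tubes and everything else were left alone.

**Seating:** Each tube touched down with the fingers about 51 mm above the table, which is the height for a seated tube. The force stayed at or below about 9 N. The arm was well clear of the cradle when I handed in.

**Centring:** In the last top picture both tubes lie across both uprights. Their ends are about 89–90 mm either side of the cradle's centre, so they stick out equally to within about 1 mm.

**Where the checks disagreed:**
- **Cameras:** the two cameras placed the cradle 4–5 mm apart in each of x and y, so I used a position closer to the top camera's. The scene camera puts the tubes' middles 1.5 mm either side of the cradle's centre.
- **Sideways position:** the top view put both tubes 3 mm to the same side of their grooves, though their spacing was the right 110 mm. I took that as a camera calibration error, because the seating heights were right.

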